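Show the unwelded gap and call the welder

ROBOT

A 6-joint arm with a two-finger parallel gripper is mounted at the origin on the work surface. World frame = base frame: x ahead of the robot, y to its left, z up, the work surface at z = 0. Lengths are in m, angles in degrees, forces in N, time in s.
With the tool pointing down it reaches from about 0.325 to 0.85 m from the base axis. Payload 15.5 kg.
Tool frame: the origin (TCP) lies at the very end of the fingers, on their centre line; the grasp point (between the pads) lies arm.grip_depth behind it (arm.grip_depth is the distance from the TCP to the grasp point, in m); z points along the fingers, y is the direction in which the jaws open and shut (so a half turn about z gives the same grasp; the last joint's range is limited). The gripper opens to 91 mm and grips with 3 to 60 N. Pads are 32 mm wide; open, the fingers measure 118 mm over their backs; the gripper's body (76 mm by 178 mm) begins 60 mm behind the grasp point.
Start: joints at [-5.472, 28.281, 77.091, -0, 74.628, -5.472], TCP at [0.625, 0, 0.214] pointing down, gripper open.
Joint ranges: [-166.48, 166.48], [-47.26, 123.95], [12.59, 153.08], [-70.14, 250.14], [6.76, 159.57], [-176.63, 176.63]. Speed limits (degrees/s): [108.29, 108.29, 147.25, 172.46, 172.46, 172.46].

INTERFACE

Orientations are given as a 3x3 rotation matrix whose columns are the frame's x, y, z axes.
In Python, from rig import arm gives the robot as it stands. Calls block until the motion is done:
- arm.move_to(position, orientation): joint-space move of the TCP to a pose.
- arm.move_l(position, orientation=None, feed=0.15): straight line of the TCP; orientation=None keeps the orientation; feed is the mean speed in m/s.
- arm.move_joints(angles): joint-space move.
- arm.grip(opening): finger opening in m; the grip force is fixed at half the most; returns when the fingers have stopped.
- arm.sleep(seconds).
- arm.solve_ik(position, orientation): joint angles nearest the present ones, or None.
- arm.snapshot(name): name is "scene" or "side" or "wrist"; returns the picture (384x512x3 uint8, red, green, blue); there is no depth.
- arm.get_calibration(name): a dict with "intrinsics" (3x3 intrinsics, pixels), "cam_to_world" (4x4, takes a point from camera to world coordinates). Camera axes: x right, y down, z forward; pixel columns grow to the right and rows downward; lengths in m; the calibration is good to about 2 mm. A picture is of the moment at which its call begins: read the wrist's pose just before it. get_calibration takes no time and is no camera call; for the wrist camera it gives the pose at the moment of the call.
A pose or a line that the arm cannot do raises arm.Unreachable and nothing moves.
- arm.sign_off(): hands the job in, once; it reports no verdict.
Readings, each from a call of its own:
- arm.current_t(): time.
- arm.current_joint_positions(): joint angles.
- arm.current_dq(): joint speeds.
- arm.current_tau(): joint torques, N m.
- arm.current_ee_pos(): TCP position.
- arm.current_tool_rot(): TCP orientation.
- arm.current_force(): force on the tool from outside, world axes, zero at the start.
- arm.current_torque(): the same for the moment, N m.
- arm.current_width(): finger opening in m.
Only numpy, scipy, OpenCV 4.12 (cv2) and the standard library are available. Lean on these libraries where they do the work, as an engineer would, in place of code of your own. Each camera call takes 0.05 s, during which the arm holds its last target. There are 200 camera calls.

TASK

One of the three steel hoops on the bench has not been welded shut: with the fingertips, point straight down at the gap in its rim from about two centimetres above, touching nothing, and stay there for at least two seconds so that it is seen. Then call the welder by pushing the lever of the call box all the way over, away from you, and draw the hand clear. Do not point at the welded seams of the other two hoops (pass high over them), and do not touch the hoops or disturb the other things on the bench.

Things in the scene. Friction and masses are not known exactly. Their poses are not given: they have to be found in the camera images.
- hoop_open: the unwelded hoop: lies flat on the bench; rolled from flat bar, bare steel, 130 mm outside diameter, 114 mm inside (wall 8 mm), 36 mm high; loose, about 0.85 kg. Origin: centre of its underside, z up; its rim is interrupted on its own +x side by an open gap 24 mm wide, through the full height.
- hoop_open_gap (a point): the middle of the gap, level with the hoop's top edge (36 mm above the bench) and midway through the wall, 61 mm from the hoop's axis along its +x. This is what to point at.
- hoop_a: a finished hoop, closed all round: lies flat on the bench; rolled from flat bar, bare steel, 130 mm outside diameter, 114 mm inside (wall 8 mm), 36 mm high; loose, about 0.85 kg. Origin: centre of its underside, z up; its weld seam is on its own +x side.
- hoop_a_weld (a point): the weld seam of hoop_a, an upright bead of bare metal 9 mm wide, standing a few mm proud inside and outside the wall, with no gap: the point on the top edge, midway through the wall. Not to be pointed at.
- hoop_b: another finished hoop, same as hoop_a: lies flat on the bench; rolled from flat bar, bare steel, 130 mm outside diameter, 114 mm inside (wall 8 mm), 36 mm high; loose, about 0.85 kg. Origin: centre of its underside, z up; its weld seam is on its own +x side.
- hoop_b_weld (a point): the weld seam of hoop_b, as for hoop_a. Not to be pointed at.
- callbox: the call box, a grey steel enclosure fixed to the bench, 130 (x) x 90 (y) x 52 mm high, with a toggle lever in the middle of its lid. Origin: centre of its underside; its own +x points away from the robot (within about 30 degrees) and is the way the lever is pushed; z up.
- call (a joint): angle of the call box's lever in rad: 0 leans 0.5 rad towards the box's -x (towards the robot), 0.5 is upright, 1.0 is fully over to +x, at its stop. It starts between 0 and 0.15, swings in the box's x-z plane about a level axis 74 mm above the bench over the box's origin, and stays where it is left; about 1 N at the ball moves it.
- call_tip (a point): centre of the black ball, 26 mm in diameter, at the end of the lever, 70 mm from its axis (a 10 mm steel rod between); 135 mm above the bench at either end of the swing, 144 mm when upright. The black block under the lever (70 x 50 mm) reaches 77 mm above the bench.
- square: a red L-shaped magnetic welding square, lying, legs 100 and 77 mm, 18 mm thick; loose, to be left alone. Origin: under the middle of the long leg.
- offcut: a pipe offcut standing on end, 48 mm diameter, 50 mm high; loose, to be left alone. Origin: centre of its underside.
- hammer: a hammer lying on the bench, about 250 mm long; loose, to be left alone.
- jar: a white jar with a steel lid, 64 mm diameter, 80 mm high; loose, to be left alone. Origin: centre of its underside.
Mind the look-alikes: they are no part of the job. What is meant by the callbox is not yellow, and is the larger of those in its own colour.

How it is judged:
By the outcome, as a careful person would: the job done as asked, in the order asked, and still so for the second after the job is handed in, with the robot touching nothing.
It also fails if it takes over 45 s, if anything falls off the work surface, if the arm or the gripper's body presses on something with over 40 N, if the wrist force passes 120 N, or if a joint passes its speed limit or range.

## Working session

There is one attempt and no reset: what is moved stays moved. The work goes in short steps, each a Python script; the robot and the scene stay as the last script left them, time stands still between calls to the robot, and variables do not carry over. Pictures are saved under pics/ and viewed, about 8 in all and at most 12, crops included, and the job is handed in when it is done.

```bash
mkdir -p pics; python3 - <<'E'
from rig import arm
import cv2,numpy as np
for n in("scene","side","wrist"):
    c=arm.get_calibration(n); im=arm.snapshot(n)
    cv2.imwrite(f"pics/{n}0.png",im[:,:,::-1]); np.savez(f"{n}0.npz",im=im,K=c["intrinsics"],T=c["cam_to_world"])
    print(n,np.round(c["intrinsics"],1).tolist(),np.round(c["cam_to_world"],3).tolist())
print(arm.grip_depth,arm.current_t())
a=cv2.imread("pics/scene0.png");b=cv2.imread("pics/side0.png")
cv2.imwrite("pics/scene0b.png",cv2.resize(a,(800,600),interpolation=cv2.INTER_CUBIC));cv2.imwrite("pics/side0b.png",cv2.resize(b,(800,600),interpolation=cv2.INTER_CUBIC))
E
```

```text
scene [[476.6, 0.0, 250.8], [0.0, 476.6, 192.9], [0.0, 0.0, 1.0]] [[-0.756, 0.431, -0.493, 1.155], [0.655, 0.502, -0.565, 0.793], [0.004, -0.75, -0.661, 0.944], [0.0, 0.0, 0.0, 1.0]]
side [[438.4, 0.0, 249.3], [0.0, 438.4, 192.4], [0.0, 0.0, 1.0]] [[0.792, -0.345, 0.503, -0.129], [-0.61, -0.426, 0.668, -0.812], [-0.016, -0.837, -0.548, 0.838], [0.0, 0.0, 0.0, 1.0]]
wrist [[295.3, 0.0, 259.7], [0.0, 295.3, 191.7], [0.0, 0.0, 1.0]] [[1.0, 0.001, -0.001, 0.625], [0.001, -0.971, -0.239, 0.067], [-0.001, 0.239, -0.971, 0.383], [0.0, 0.0, 0.0, 1.0]]
0.0188 0.15
```

View pics/scene0b.png

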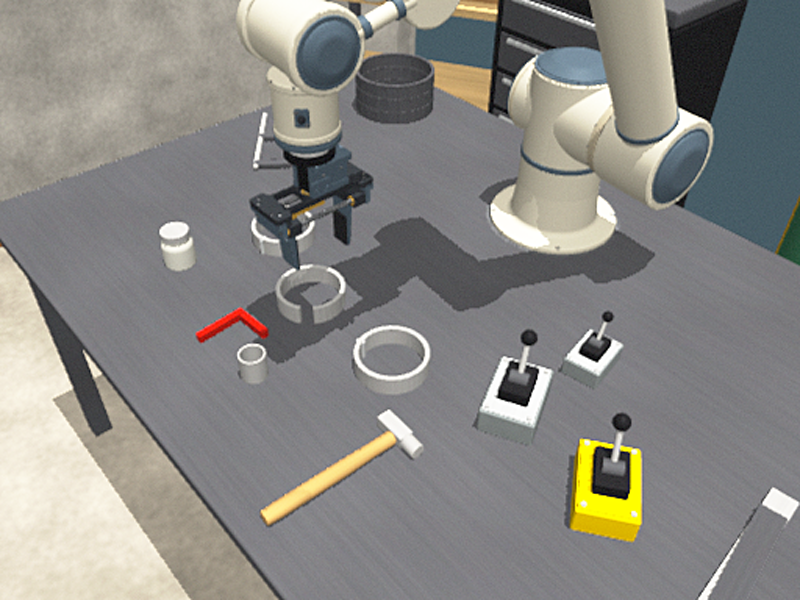

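View pics/side0b.png

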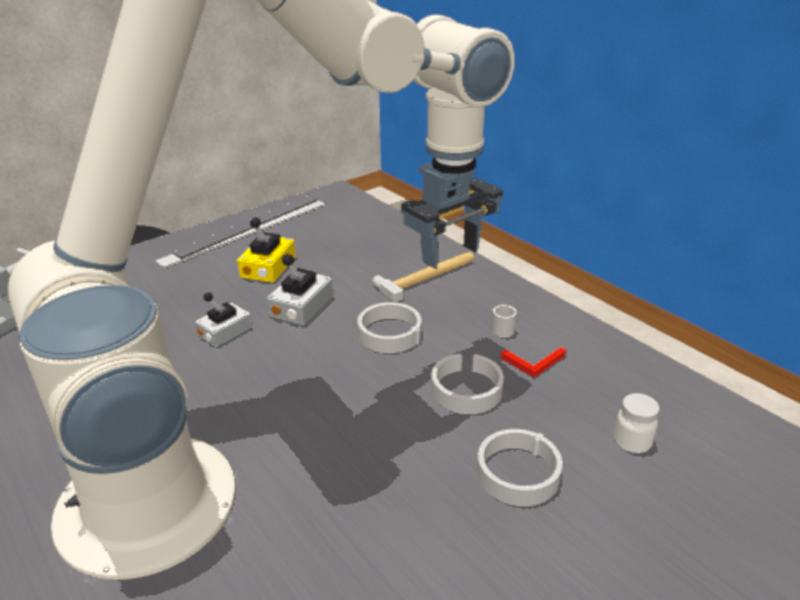

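The scene view shows hoops at about (283,232), (311,293) and (391,358), and two grey boxes of which the larger is at (517,395). The middle hoop looks interrupted, at about (308,310). I'll zoom in and locate things.

```bash
cat > h.py <<'E'
import numpy as np,cv2
def load(n):
    d=np.load(n+".npz"); return d["im"],d["K"],d["T"]
def ray(K,T,u,v,z):
    d=T[:3,:3]@np.linalg.solve(K,[u,v,1.]); o=T[:3,3]; return o+d*(z-o[2])/d[2]
def proj(K,T,p):
    q=T[:3,:3].T@(np.asarray(p)-T[:3,3]); q=K@q; return q[:2]/q[2]
E
python3 - <<'E'
from h import *
im,K,T=load("scene0")
s=.64
for n,u,v,z in [("hoopT",283,222,.036),("hoopM",311,284,.036),("hoopL",391,350,.036),("gap?",308,305,.036),("box ball",529,338,.135),("small ball",608,316,.1),("box lid",518,382,.052),("jar",174,230,.08),("offcut",252,352,.05),("hammer",400,435,.02),("yball",622,422,.135)]:
    print(n,np.round(ray(K,T,u*s,v*s,z),3))
a=im[:,:,::-1][125:255,150:285]; 
im2,_,_=load("side0"); b=im2[:,:,::-1][185:325,220:365]
r=lambda x:cv2.resize(x,(400,600*400//400//1-200),interpolation=cv2.INTER_CUBIC)
cv2.imwrite("pics/c.png",np.hstack([r(a),r(b)]))
E
```

```text
hoopT [ 0.487 -0.321  0.036]
hoopM [ 0.562 -0.12   0.036]
hoopL [0.562 0.112 0.036]
gap? [ 0.601 -0.075  0.036]
box ball [0.446 0.306 0.135]
small ball [0.275 0.336 0.1  ]
box lid [0.464 0.312 0.052]
jar [ 0.697 -0.384  0.08 ]
offcut [ 0.752 -0.027  0.05 ]
hammer [0.663 0.25  0.02 ]
yball [0.475 0.502 0.135]
```

View pics/c.png

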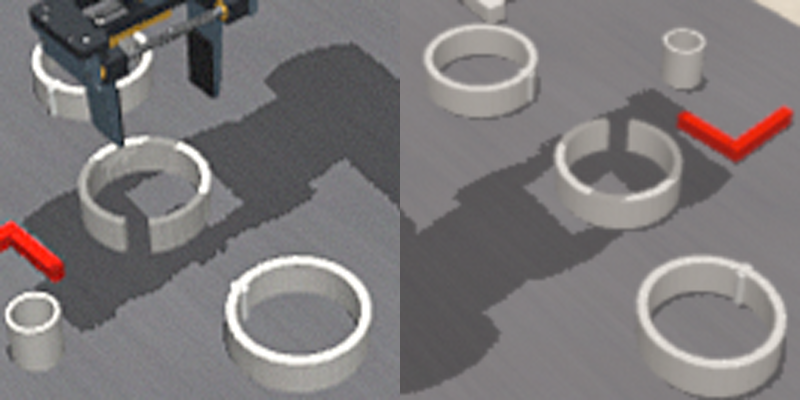

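View pics/wrist0.png

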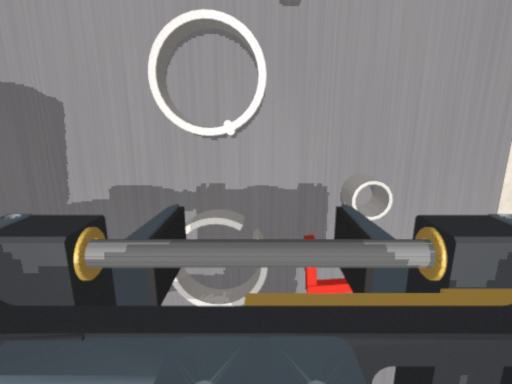

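The crops agree that the middle hoop is open. The gap is at scene ≈(196,196) and side ≈(300,229) in full-frame pixels, and the other two hoops show weld beads. In the wrist view the gap is near (252,230), partly hidden by the gripper. I'll close the fingers and take near wrist views of the box and the gap from high up.

```bash
python3 - <<'E'
from rig import arm
from h import *
i,K,T=load("scene0"); i2,K2,T2=load("side0")
print("gap scene",ray(K,T,196.2,195.8,.036),"side",ray(K2,T2,299.7,228.8,.036))
R=arm.current_tool_rot(); print(np.round(R,3).tolist())
arm.grip(0.0)
for n,p in(("wbox",[.45,.18,.30]),("wgap",[.6,-.19,.25])):
    arm.move_to(p,R); arm.sleep(.2)
    c=arm.get_calibration("wrist"); im=arm.snapshot("wrist")
    np.savez(n+".npz",im=im,K=c["intrinsics"],T=c["cam_to_world"]); cv2.imwrite(f"pics/{n}.png",im[:,:,::-1])
print(arm.current_t(),arm.current_width(),arm.current_ee_pos())
E
```

```text
gap scene [ 0.60495964 -0.07475782  0.036     ] side [ 0.60359404 -0.0822611   0.036     ]
[[-0.0, 1.0, -0.001], [1.0, 0.0, 0.0], [0.0, -0.001, -1.0]]
4.5417 0.0005732118223116078 [ 0.6001568  -0.18919179  0.25031061]
```

View pics/wbox.png

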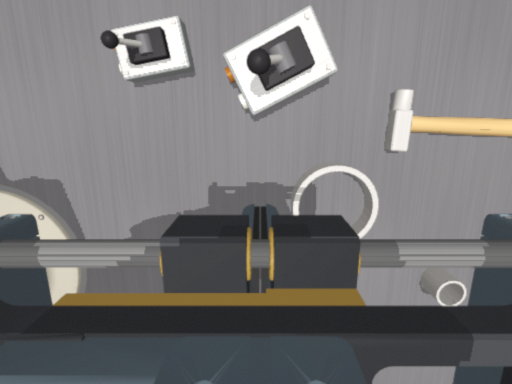

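View pics/wgap.png

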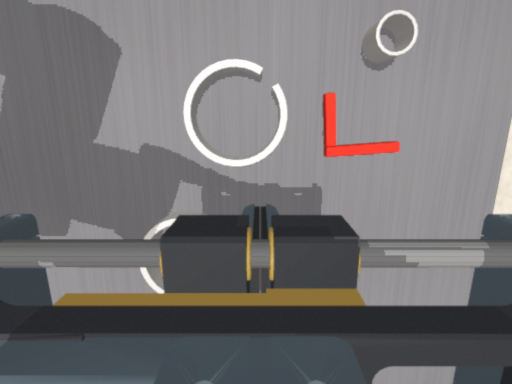

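The box view shows the larger grey box's lid with corners ≈(310,8), (336,68), (254,114), (225,52) and its ball at (259,62). The gap view shows the gap at about (272,78), between rim ends at (265,70) and (279,87).

```bash
python3 - <<'E'
from h import *
from scipy.optimize import least_squares
im,K,T=load("wgap"); g=im.min(2).astype(int)
m=np.zeros(g.shape,bool); m[50:175,178:295]=g[50:175,178:295]>185
v,u=np.nonzero(m); P=np.array([ray(K,T,a,b,.036) for a,b in zip(u,v)])[:,:2]
c=np.append(P.mean(0),.061)
for k in range(6):
    r=np.hypot(*(P-c[:2]).T); w=abs(r-.061)<(.012 if k<2 else .007)
    c=least_squares(lambda c:np.hypot(*(P[w]-c[:2]).T)-c[2],c,loss="soft_l1",f_scale=.003).x
th=np.sort(np.degrees(np.arctan2(*(P[w]-c[:2]).T[::-1]))); d=np.diff(np.append(th,th[0]+360)); i=d.argmax()
a=np.radians(th[i]+d[i]/2); print("n",w.sum(),"circle",c,"gap",th[i],d[i],"mid",np.degrees(a),"expected deg",np.degrees(24/61))
gp=c[:2]+.061*np.array([np.cos(a),np.sin(a)]); print("gap",gp, "direct",ray(K,T,272,78.5,.036))
im,K,T=load("wbox"); g=im.min(2).astype(int)
q=np.zeros(g.shape,np.uint8); q[0:120,205:345]=(g[0:120,205:345]>165)*255
n,l,s,_=cv2.connectedComponentsWithStats(q); k=1+s[1:,4].argmax(); v,u=np.nonzero(l==k); print(s[k])
L=np.array([ray(K,T,a,b,.052)[:2] for a,b in zip(u,v)]).astype(np.float32)
print("lid",cv2.minAreaRect(L))
cor=np.array([ray(K,T,*p,.052)[:2] for p in((310,8),(336,68),(254,114),(225,52))]);print(cor,cor.mean(0))
def ball(im,x0,x1,y0,y1):
    b=(im.max(2)<45).astype(np.uint8); return b[y0:y1,x0:x1]
b=np.zeros(g.shape,np.uint8); b[35:85,240:280]=(im.max(2)<28)[35:85,240:280]
print("ball px",np.array(np.nonzero(b)).mean(1)[::-1],b.sum()); 
print(ray(K,T,259,62,.136))
E
```

```text
n 2163 circle [ 0.5694048  -0.11630385  0.06103881] gap 36.39824816670473 21.170027524590502 mid 46.98326192899998 expected deg 22.542601775638946
gap [ 0.61101973 -0.07170343] direct [ 0.61542151 -0.07362946  0.036     ]
[ 223    6  115  108 4413]
lid ((0.4747665524482727, 0.31810426712036133), (0.13457563519477844, 0.08709419518709183), 26.870149612426758)
[[0.51432129 0.38231843]
 [0.55136697 0.31172867]
 [0.44309026 0.25323023]
 [0.40576501 0.33130003]] [0.47863588 0.31964434]
ball px [nan nan] 0
[0.45029054 0.3045333  0.136     ]<stdin>:22: RuntimeWarning: Mean of empty slice.
  ret = um.true_divide(
```

```bash
python3 - <<'E'
from rig import arm
from h import *
R=np.array([[0,1,0],[1,0,0],[0,0,-1.]])
arm.move_to([.611,-.072,.18],R); arm.move_l([.611,-.072,.057],feed=.1); arm.sleep(.3)
o=[]
for n,(x,y) in(("scene",(196,185)),("side",(300,225))):
    im=arm.snapshot(n); o.append(cv2.resize(im[y-55:y+55,x-55:x+55,::-1],(400,400),interpolation=cv2.INTER_CUBIC))
    _,K,T=load(n+"0"); print(n,proj(K,T,[.611,-.072,.036]),proj(K,T,[.611,-.072,.056]))
cv2.imwrite("pics/pt.png",np.hstack(o)); print(arm.current_ee_pos(),arm.current_t(),arm.current_force())
E
```

```text
scene [195.04844673 197.20868625] [194.53082938 191.93229085]
side [299.15972727 226.18227319] [299.46983591 220.80484854]
[ 0.61105309 -0.07199655  0.05711482] 6.9333 [-0.97033159 -0.13089966  0.57267738]
```

View pics/pt.png

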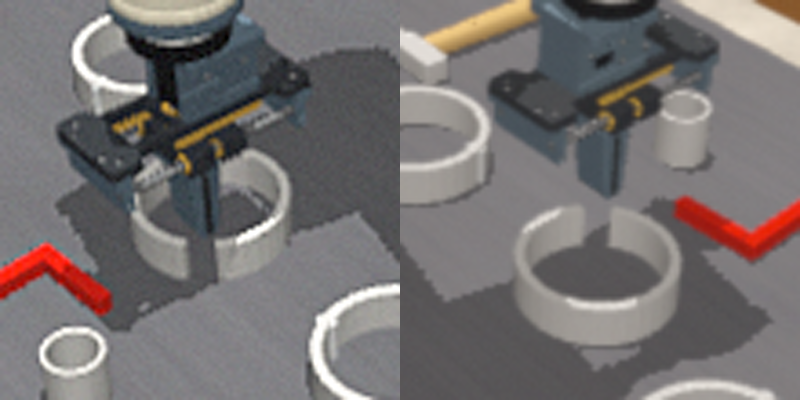

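The fingertips are centred over the gap in both views: it lies directly under them at scene ≈(195,197) and side ≈(299,226), with nothing touched. I'll hold, then rise and go to the lever.

```bash
python3 - <<'E'
from rig import arm
from h import *
arm.sleep(2.6)
arm.move_l([.611,-.072,.25],feed=.2)
a=np.radians(27); e=np.array([np.cos(a),np.sin(a),0]); c=np.array([.475,.318,0])
best=None
for sg in(1,-1):
    x=sg*e; z=np.array([0,0,-1.]); R=np.column_stack([x,np.cross(z,x),z])
    q=arm.solve_ik(c-.075*e+[0,0,.24],R)
    if q is not None:
        d=np.abs(np.array(q)-arm.current_joint_positions()).max(); print(sg,np.round(q,1),d)
        if best is None or d<best[0]: best=(d,R)
R=best[1]; P=lambda s,z:c+s*e+[0,0,z]
arm.move_to(P(-.075,.24),R); arm.move_l(P(-.075,.125),feed=.12); arm.sleep(.2); f0=np.array(arm.current_force()); print(f0,arm.current_t())
s=-.05; arm.move_l(P(s,.125),feed=.06)
while s<.018:
    s+=.002 if s>-.004 else .008; arm.move_l(P(s,.125),feed=.05); f=(np.array(arm.current_force())-f0)@e; print(round(s,4),round(f,2))
    if f<-8: break
print(arm.current_t())
im=arm.snapshot("side");im2=arm.snapshot("scene")
r=lambda i,x,y:cv2.resize(i[y-60:y+60,x-60:x+60,::-1],(400,400),interpolation=cv2.INTER_CUBIC)
cv2.imwrite("pics/push.png",np.hstack([r(im,190,180),r(im2,330,240)]))
E
```

```text
1 [27.9 16.4 92.6 -0.  71.  90.9] 103.22010341656848
-1 [ 27.9  16.4  92.6  -0.   71.  -89.1] 76.77989658343157
[ 0.37872795 -0.17055416 -0.35723291] 13.475
-0.042 -0.71
-0.034 -0.56
-0.026 -0.65
-0.018 -0.88
-0.01 -0.66
-0.002 -0.51
-0.0 -0.84
0.002 -0.88
0.004 -1.05
0.006 -1.04
0.008 -5.6
0.01 -12.78
17.3917
```

View pics/push.png

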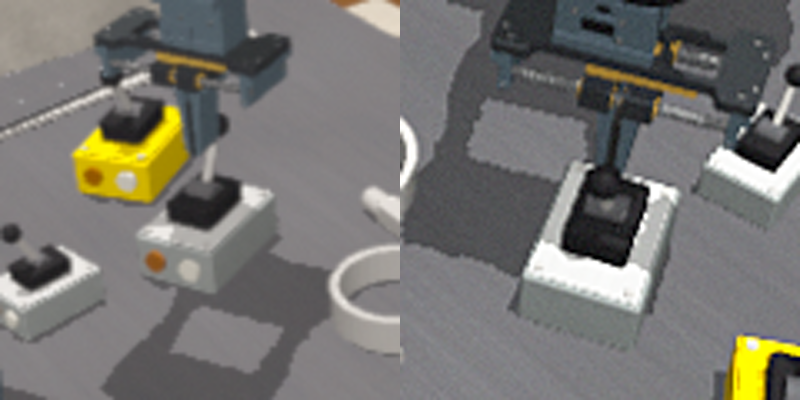

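The stop was met at s≈0.007 m, where the geometry predicted about 0.005, and the force rose to 13 N. The ball is against the fingers at about (605,182) in the crop. I'll back off along the push line, rise and check.

```bash
python3 - <<'E'
from rig import arm
from h import *
a=np.radians(27); e=np.array([np.cos(a),np.sin(a),0]); c=np.array([.475,.318,0]); P=lambda s,z:c+s*e+[0,0,z]
arm.move_l(P(-.06,.125),feed=.1); arm.move_l(P(-.06,.30),feed=.15); arm.move_l([.42,.12,.32],feed=.2); arm.sleep(.3)
im=arm.snapshot("side");im2=arm.snapshot("scene")
for n,i,(x0,x1,y0,y1) in(("side",im,(170,250,150,200)),("scene",im2,(310,360,200,260))):
    _,K,T=load(n+"0")
    for t in(0,.9,1.):
        p=P(-.07*np.sin(.5-t),.074+.07*np.cos(.5-t)); print(n,t,proj(K,T,p).round(1))
r=lambda i,x,y:cv2.resize(i[y-60:y+60,x-60:x+60,::-1],(400,400),interpolation=cv2.INTER_CUBIC)
cv2.imwrite("pics/end.png",np.hstack([r(im,190,180),r(im2,330,240)])); cv2.imwrite("pics/endfull.png",im2[:,:,::-1]); print(arm.current_t(),arm.current_force())
E
```

```text
side 0 [183.4 166.2]
side 0.9 [193.2 157.1]
side 1.0 [194.3 157.1]
scene 0 [337.9 215.2]
scene 0.9 [331.6 231. ]
scene 1.0 [330.8 233.7]
21.0667 [ 0.43245194 -0.29149054  0.92579359]
```

View pics/end.png

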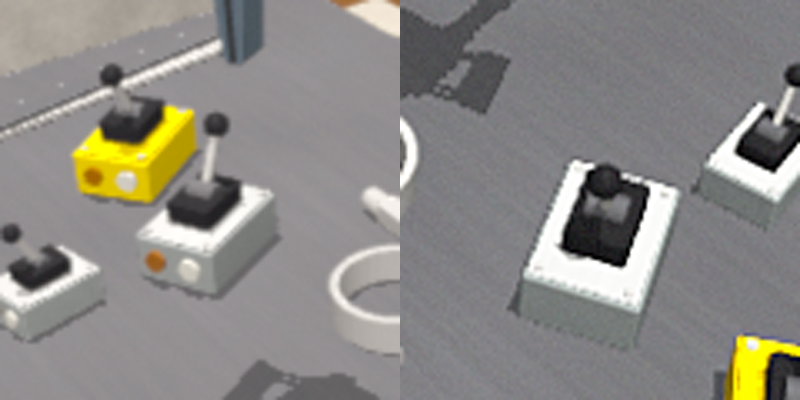

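View pics/endfull.png

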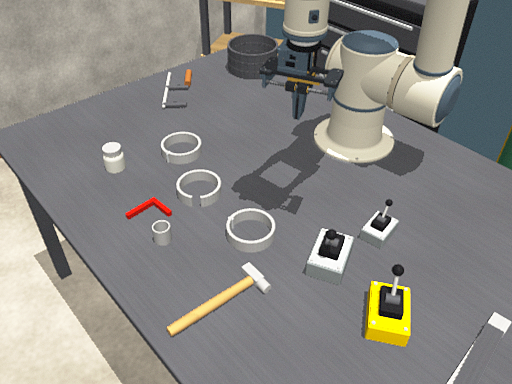

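The ball is now at side (194.8,157.5) and scene (331.5,234.6), which matches the predicted position for a fully thrown lever, (194.3,157.1) and (330.8,233.7). Nothing else has moved, and the hand is clear.

```bash
python3 -c "
from rig import arm
arm.sign_off(); print(arm.current_t())"
```

```text
the job is handed in; nothing more can be done
the job is handed in; nothing more can be done
```

I pointed at the gap in the unwelded hoop, pushed the call box lever fully over, drew the hand clear, and handed the job in at about 21 s of robot time.

- **Pointing:** the open hoop was the middle one, with its gap at (0.611, −0.072). The closed fingertips pointed straight down at it from 21 mm above for about 3 s. Two cameras showed them centred over the gap, and the wrist force stayed under about 1 N.
- **Gap position:** the side camera's rough estimate made by eye was about 10 mm off. The wrist-camera circle fit (radius 61.0 mm) and the hover pictures agreed with each other, so I used those.
- **Lever:** I pushed the lever of the larger grey box along its +x (yaw about 27°) until it hit its stop, where the force rose to 13 N. After I withdrew, the ball was within about 1 px of the fully-over position in both cameras. My pixel readings only separate 1.0 rad from 0.9 rad by a pixel or three, so the stop force is the stronger evidence.
- **Other items:** the hoops, square, offcut, hammer and jar look unmoved in the final scene picture. I checked that by eye, not by measurement.

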